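Press the board tester's sprung corner to its mark

ROBOT

A 6-joint arm with a two-finger parallel gripper is mounted at the origin on the work surface. World frame = base frame: x ahead of the robot, y to its left, z up, the work surface at z = 0. Lengths are in mm, angles in rad, forces in N, time in s.
With the tool pointing down it reaches from about 250 to 775 mm from the base axis. Payload 4 kg.
Tool frame: the origin (TCP) lies at the very end of the fingers, on their centre line; the grasp point (between the pads) lies 19 mm behind it; x points along the fingers, y is the direction in which the jaws open and shut, and the axes are right-handed (so a half turn about x gives the same grasp; the last joint's range is limited). The gripper opens to 94 mm and grips with 3 to 60 N. Pads are 16 mm wide; open, the fingers measure 119 mm over their backs; the gripper's body (75 mm by 177 mm) begins 78 mm behind the grasp point.
Start: joints at [1.112, 0.087, 1.371, -0, 1.684, -0.103], TCP at [191.598, 515.568, 205.506] pointing down, gripper open.
Joint ranges: [-3.1, 3.1], [-0.76, 2.03], [0.27, 2.55], [-1.08, 4.22], [0.17, 2.65], [-2.57, 2.57]. Speed limits (rad/s): [2.79, 2.79, 3.14, 3.14, 3.14, 3.14].

INTERFACE

Orientations are given as a unit quaternion [w, x, y, z].
In Python, from workcell import get_state, optics, manip, finder gives the robot as it stands.
- The arm moves only by the shell command python3 -m jog 'ROWS' [FORCE]. ROWS is JSON, a list of rows, each a list of 3 entries, a list of its own where there are three numbers: the opening, from 0 (shut) to 1 (fully open), then the shift along the tool's x, y, z in mm, then the turn, a rotation vector about the tool's x, y, z in rad. A call has 1 to 8 rows; each row shifts and turns the commanded pose from where the row before left it, along the tool's axes as they then stand; what a row does not reach is not made up. A row lasts 1/10 s, in which the tool goes at most 50 mm and 8.59 degrees, less where a joint would pass 70% of its speed; a pose out of reach is approached as far as the arm can. A call with a gripper value outside its range is refused whole. The fingers move at their own pace and stop on an object; FORCE is the grip in N (left out, the last holds). Time passes only in rows, so rows that do not move let the fingers close. It gives the time, the measured TCP pose, the force and the opening at its end, in the units of the state.
- get_state(): the state, without advancing time (a new reading comes with each control period).
- optics.get_image(name): name is "side" or "top" or "wrist"; returns the picture (384x512x3 uint8, red, green, blue); there is no depth.
- optics.camera_model(name): a dict with "fx", "fy", "cx", "cy" (pixels), "k1" (the pictures are not rectified: a ray, as slopes to the right and down, at radius r is drawn at 1 + k1 r^2 times it, then the intrinsics apply), "R" (3x3) and "t" (3): a world point X has camera coordinates R X + t. Camera axes: x right, y down, z forward; pixel columns grow to the right and rows downward; lengths in mm; the calibration is good to about 2 mm. A picture is of the moment at which its call begins: read the wrist's pose just before it. camera_model takes no time and is no camera call; for the wrist camera it gives the pose at the moment of the call.
- manip.sign_off(): hands the job in, once; it reports no verdict.
Trained networks look in the newest picture that a camera, given by its name, has taken for a name from the list of things; names that differ only in an ending like _2 or _b are one class to them, and where a whole thing is asked for, a point or a joint stands for the part that bears it (a point fixed in the world has none). Each returns a list of dicts, best first, with "score" (0 to 1); they miss things now and then, are a little off and sometimes report something else, mostly with a low value. They report only what shows in the picture. A call takes as long as a camera call.
- finder.search_frame(camera, thing): "centre" ([row, column] as shares, 0 to 1, of the picture: columns of its width, rows of its height, amid what is visible of it).
The state is a dict: "time_s": time; "qpos": joint angles; "joint_vel": joint speeds; "effort": joint torques, N m; "tool_pos": TCP position; "tcp_rot": TCP orientation; "force": force on the tool from outside, world axes, zero at the start; "torque": the same for the moment, N m; "gripper_width": finger opening in mm.
Only numpy, scipy, OpenCV 4.12 (cv2) and the standard library are available. Lean on these libraries where they do the work, as an engineer would, in place of code of your own. Each camera call takes 0.05 s, during which the arm holds its last target.

TASK

Test the circuit board that sits in one of the two spring-backed testers: with the fingertips press down the round pad on that tester's carrier corner until the pointer stands at the index mark, without running past it, and keep it there for about two seconds while the pins make contact. Then release the pad so that the carrier comes all the way back up. Only press: do not touch the board, do not press the empty tester, and leave everything else lying where it is.

Things in the scene. Friction and masses are not known exactly. Their poses are not given: they have to be found in the camera images.
- nest: The board tester to use: grey base, hinged aluminium carrier plate with a circuit board on it. Origin: centre of the underside of the fixed base, 190 (x) x 150 (y) x 14 mm; x points from pad end to hinge end, z up. Carrier plate 145 x 104 x 6 mm, its middle at z = 58 mm at rest. Pointer and index, the tallest parts, reach z = 176 mm at y = -65 mm, x = +40 to +95 mm.
- nest_pad_top (a point): Centre of the top of the round rubber press pad (28 mm across, 16 mm tall) on the sprung corner of that carrier, at x = -50, y = +35, z = 77 mm from the base's origin at rest. It is 115 mm from the hinge line, so the pointer tip travels about 0.95 mm for each mm that the pad goes down. Moves with the carrier.
- nest_pointer_tip (a point): Tip of the thin upright black pointer (110 mm long, 4 mm thick) which turns with the carrier about the hinge line. At rest it leans 0.12 rad to +x of the base; as the pad is pressed, the tip moves towards -x of the base, along the white scale bar.
- nest_index_tip (a point): Tip of the dark steel blade (3 mm thick, upright) of the set index on the scale bar, the mark. It is fixed, 2 mm beside the pointer's path (towards -y), at the height of the pointer's tip, 11 to 23 mm to the -x side of the resting tip. Its axes are those of the base: the pointer is at the mark when both tips have the same x along the base's x axis.
- nest_carrier (a joint): Carrier angle about the hinge line (parallel to the base's y, at x = +65, z = 58 mm of it): 0 level at rest (up against its stop), grows as the pad is pressed down, 0.30 rad at the lower stop. A spring returns it: pressing at the pad takes about 2.5 N to start and 9 N at 0.2 rad.
- spare: The second tester, alike but empty (pins show through the window of its plate). Leave it alone. Origin: centre of the underside of the fixed base, 190 (x) x 150 (y) x 14 mm; x points from pad end to hinge end, z up. Carrier plate 145 x 104 x 6 mm, its middle at z = 58 mm at rest. Pointer and index, the tallest parts, reach z = 176 mm at y = -65 mm, x = +40 to +95 mm.
- spare_pad_top (a point): Centre of the top of the round rubber press pad (28 mm across, 16 mm tall) on the sprung corner of that carrier, at x = -50, y = +35, z = 77 mm from the base's origin at rest. It is 115 mm from the hinge line, so the pointer tip travels about 0.95 mm for each mm that the pad goes down. Moves with the carrier.
- spare_pointer_tip (a point): Tip of the thin upright black pointer (110 mm long, 4 mm thick) which turns with the carrier about the hinge line. At rest it leans 0.12 rad to +x of the base; as the pad is pressed, the tip moves towards -x of the base, along the white scale bar.
- spare_index_tip (a point): Tip of the dark steel blade (3 mm thick, upright) of the set index on the scale bar, the mark. It is fixed, 2 mm beside the pointer's path (towards -y), at the height of the pointer's tip, 11 to 23 mm to the -x side of the resting tip. Its axes are those of the base: the pointer is at the mark when both tips have the same x along the base's x axis.
- spare_carrier (a joint): Carrier angle about the hinge line (parallel to the base's y, at x = +65, z = 58 mm of it): 0 level at rest (up against its stop), grows as the pad is pressed down, 0.30 rad at the lower stop. A spring returns it: pressing at the pad takes about 2.5 N to start and 9 N at 0.2 rad.
- board_center (a point): Centre of the circuit board that lies in the carrier of the tester to be used, 70 (x) x 56 (y) mm, 12 mm tall with its components (their tops are 4 mm below the pad's top). Centred 65 mm from the pad to +x and 45 mm to -y, in the tester's frame. Not to be touched.
- solder_tube: Bystander, loose: upright clear tube of solder with a green foot, 24 mm across, 90 mm tall. Origin at its underside.
- flux_jar: Bystander, loose: flux jar, 42 mm across and 42 mm tall. Origin at its underside.
- screwdriver: Bystander, loose: screwdriver lying on the mat, 170 mm long. Origin at its underside.
- solder_spool: Bystander, loose: solder spool standing on end, 56 mm across, 40 mm tall. Origin at its underside.
- loose_board: Bystander, loose: loose circuit board lying on the mat, 75 x 56 mm, 12 mm tall with its components. Origin at its underside.
- parts_tray: Bystander, loose: open parts tray, 80 x 110 x 24 mm. Origin at its underside.
- tweezers: Bystander, loose: steel tweezers lying on the mat, 130 mm long. Origin at its underside.

How it is judged (in metres and radians):
On the way:
1. the fingers press the pad of the loaded tester and the pointer stays within 4 mm of the index mark for 1 s (x of nest_pointer_tip in the frame of nest_index_tip between -0.004 and 0.004 m and contact force between the fingers and nest_carrier_c0 above 0.5 N), for 1 s.
At the end, for the whole second after the job is handed in: After the pad was held with the pointer within 4 mm of the mark for 1 s: both carriers are back up (under 0.02 rad) and at rest, and every loose thing is within 30 mm of where it began (value of joint each of nest_carrier, spare_carrier below 0.02 rad and velocity of joint nest_carrier below 0.05 rad/s and not (distance of solder_tube from where it was at the start of the episode above 0.03 m) and not (distance of flux_jar from where it was at the start of the episode above 0.03 m) and not (distance of screwdriver from where it was at the start of the episode above 0.03 m) and not (distance of solder_spool from where it was at the start of the episode above 0.03 m) and not (distance of loose_board from where it was at the start of the episode above 0.03 m) and not (distance of parts_tray from where it was at the start of the episode above 0.03 m) and not (distance of tweezers from where it was at the start of the episode above 0.03 m)); the robot touches nothing.
It fails at once if the pointer runs more than 8 mm past the index mark (x of nest_pointer_tip in the frame of nest_index_tip below -0.008 m).
It fails at once if the empty tester's carrier is pressed (more than 0.03 rad) (value of joint spare_carrier above 0.03 rad).
It fails at once if the robot presses on the circuit board (more than 0.5 N) (contact force between any of the fingers, the arm and nest_carrier_c1 above 0.5 N).
It fails at once if a loose thing is pushed, lifted or carried more than 30 mm (distance of any of solder_tube, flux_jar, screwdriver, solder_spool, loose_board, parts_tray, tweezers from where it was at the start of the episode above 0.03 m).
It also fails if it takes over 38 s, if anything falls off the work surface, if the arm or the gripper's body presses on something with over 40 N, if the wrist force passes 120 N, or if a joint passes its speed limit or range.

## Working session

There is one attempt and no reset: what is moved stays moved. The work goes in short steps, Python scripts to look and compute and a shell command to move; the robot and the scene stay as the last step left them, time stands still between calls to the robot, and variables do not carry over. Pictures are saved under pics/ and viewed, and the job is handed in when it is done.

```bash
mkdir -p pics; python3 - <<'E'
from workcell import get_state, optics, manip, finder
import cv2, json
s=get_state();print(s)
for n in("side","top","wrist"):
    m=optics.camera_model(n);print(n,m)
    im=optics.get_image(n);cv2.imwrite(f"pics/{n}0.png",im[:,:,::-1])
    for t in("nest","nest_pad_top","nest_pointer_tip","nest_index_tip","board_center","spare","spare_pad_top"):
        print(n,t,[(round(d["score"],2),round(d["centre"][1]*512),round(d["centre"][0]*384)) for d in finder.search_frame(n,t)][:3])
E
```

```text
{'time_s': 0.0, 'qpos': array([ 1.11188508e+00,  8.79354534e-02,  1.37223124e+00,  7.43062060e-06,
        1.68359563e+00, -1.03090334e-01]), 'joint_vel': array([ 8.47016461e-04, -5.52990336e-04, -3.58740516e-04, -1.43313433e-03,
       -5.29665480e-05, -8.88954688e-05]), 'effort': array([-1.72767908e-03, -3.40181637e+01, -3.02429688e+01,  7.16869463e-02,
        3.30324692e-02, -1.51210570e-04]), 'tool_pos': array([191.35305055, 515.06013868, 204.32654001]), 'tcp_rot': array([ 0.69572995,  0.12440245,  0.69616043, -0.12587501]), 'force': array([-0.02877447,  0.88966299,  0.21777949]), 'torque': array([ 0.01043394, -0.03982623, -0.05282271]), 'gripper_width': 94.08023467205118}
side {'fx': 348.2524233608401, 'fy': 348.2524233608401, 'cx': 251.9934678727376, 'cy': 188.8780365861686, 'k1': -0.047893065038515814, 'R': array([[ 8.91393315e-01, -4.53230405e-01, -3.97015469e-04],
       [-2.54925130e-01, -5.00650704e-01, -8.27261779e-01],
       [ 3.74741425e-01,  7.37516829e-01, -5.61816511e-01]]), 't': array([-561.33372618,  272.03967176,  852.99922903])}
side nest [(0.59, 263, 284)]
sid
[... 668 characters left out ...]
t_pointer_tip [(0.64, 319, 218)]
top nest_index_tip [(0.58, 318, 217)]
top board_center [(0.91, 322, 219)]
top spare [(0.92, 177, 221)]
top spare_pad_top [(0.73, 170, 226)]
wrist {'fx': 337.6499392714241, 'fy': 337.6499392714241, 'cx': 254.3531495333861, 'cy': 189.15260850978822, 'k1': 0.015846994953808317, 'R': array([[ 3.48886415e-01,  9.37164973e-01,  2.87233323e-04],
       [ 9.11063530e-01, -3.39241207e-01,  2.34261921e-01],
       [ 2.19639508e-01, -8.14691138e-02, -9.72173477e-01]]), 't': array([-548.66684163,  -24.51773987,  389.90261415])}
wrist nest []
wrist nest_pad_top []
wrist nest_pointer_tip []
wrist nest_index_tip []
wrist board_center []
wrist spare []
wrist spare_pad_top []
```

```bash
python3 - <<'E'
import cv2
for n in("side","top"):
    cv2.imwrite(f"pics/{n}0b.png",cv2.resize(cv2.imread(f"pics/{n}0.png"),(800,600),interpolation=cv2.INTER_CUBIC))
E
```

```text
(no output)
```

View pics/side0b.png

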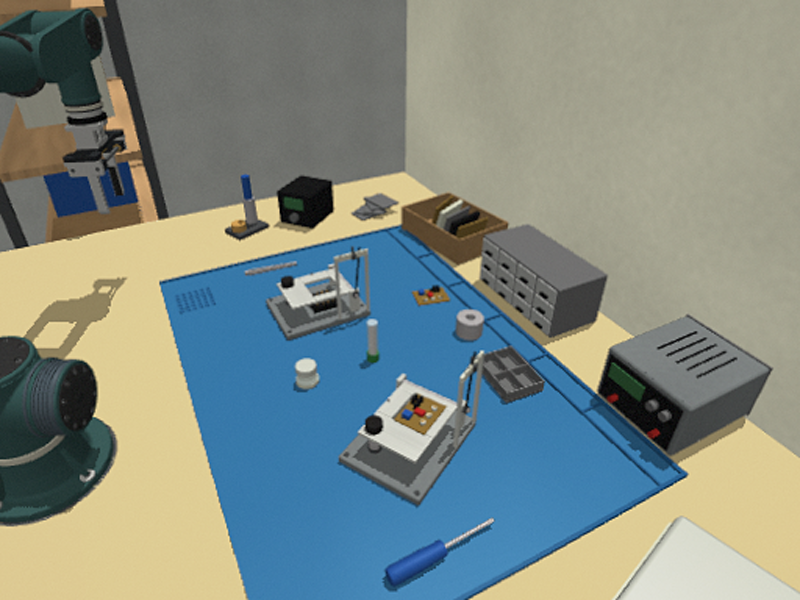

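View pics/top0b.png

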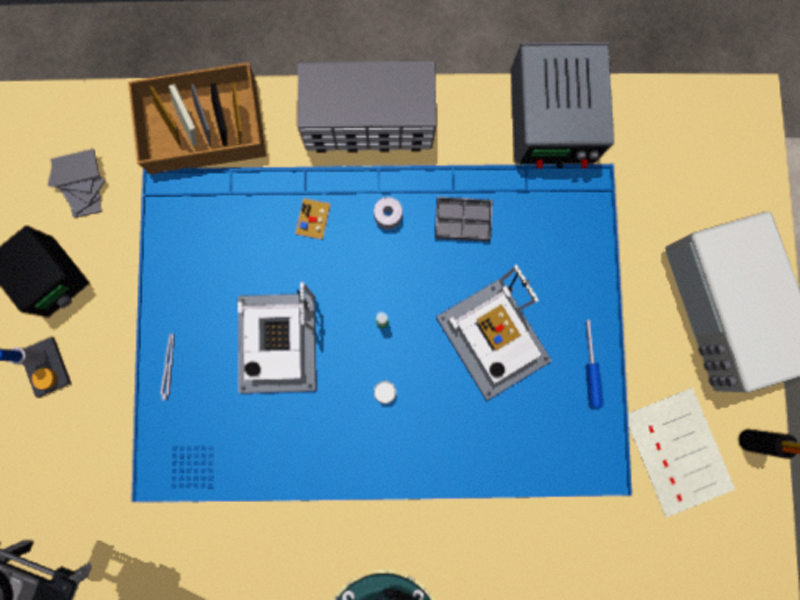

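```bash
python3 - <<'E'
import cv2
i=cv2.imread("pics/side0.png")[215:325,210:320];cv2.imwrite("pics/sc.png",cv2.resize(i,None,fx=5.4,fy=5.4,interpolation=cv2.INTER_CUBIC))
i=cv2.imread("pics/top0.png")[160:260,270:370];cv2.imwrite("pics/tc.png",cv2.resize(i,None,fx=6,fy=6,interpolation=cv2.INTER_CUBIC))
E
```

```text
(no output)
```

View pics/sc.png

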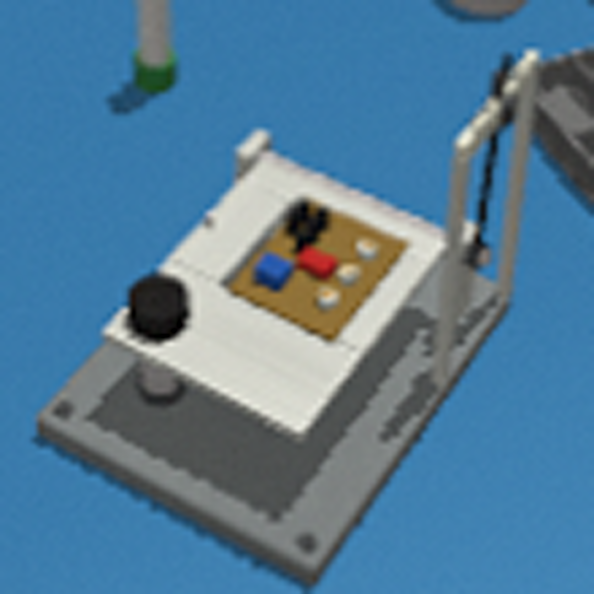

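View pics/tc.png

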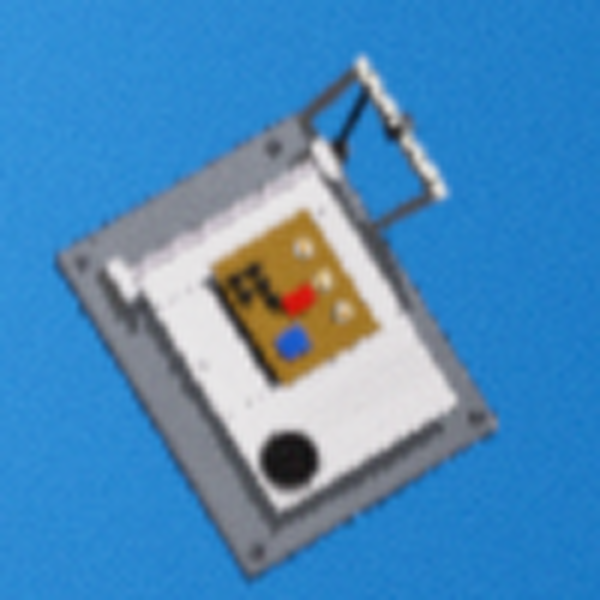

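```bash
cat > h.py <<'E'
import numpy as np
from scipy.optimize import least_squares
def proj(m,X):
    c=(m["R"]@np.atleast_2d(X).T).T+m["t"]; u=c[:,:2]/c[:,2:]
    u=u*(1+m["k1"]*(u**2).sum(1,keepdims=True))
    return u*[m["fx"],m["fy"]]+[m["cx"],m["cy"]]
def W(p,L): 
    x,y,a=p[:3]; c,s=np.cos(a),np.sin(a); L=np.atleast_2d(L).astype(float)
    return np.c_[x+c*L[:,0]-s*L[:,1],y+s*L[:,0]+c*L[:,1],L[:,2]]
E
python3 - <<'E'
from h import *
from workcell import optics
S,T=optics.camera_model("side"),optics.camera_model("top")
ps=np.array([[158,290],[40,420],[317,573],[510,300]])/5.4+[210,215]
ls=[[-50,35,77],[-95,75,14],[-95,-75,14],[95,-75,14]]
pt=np.array([[290,458],[60,262],[250,572],[495,425]])/6+[270,160]
lt=[[-50,35,77],[95,75,14],[-95,75,14],[-95,-75,14]]
f=lambda p:np.r_[(proj(S,W(p,ls))-ps).ravel(),(proj(T,W(p,lt))-pt).ravel()]
r=least_squares(f,[450,-170,.55],x_scale=[100,100,1]);print(r.x,r.fun.reshape(-1,2).round(2))
p=r.x
print("pad",W(p,[-50,35,77]),"board",W(p,[15,-10,73]),"ptr",W(p,[[40,-65,176],[95,-65,176]]))
from workcell import finder
# candidate s along scale of pointer tip & index in images
for n,m in(("side",S),("top",T)):
  for X in([65+13,-63,167],[60,-65,167],[65,-65,58],[65,-65,176]): print(n,X,proj(m,W(p,X)))
# triangulate pad
def tri(a,b): return least_squares(lambda X:np.r_[(proj(S,X)-a).ravel(),(proj(T,X)-b).ravel()],[400,-170,70]).x
print("padtri",tri(ps[0],pt[0]))
E
```

```text
[ 5.45317064e+02 -2.23188668e+02  5.23510359e-01] [[-0.11  1.25]
 [-1.49 -0.29]
 [-0.44  0.27]
 [ 0.75 -1.68]
 [ 0.45 -0.36]
 [-0.85 -1.6 ]
 [ 0.03  0.69]
 [ 1.08 -0.29]]
pad [[ 484.51626378 -217.87240255   77.        ]] board [[ 563.30734255 -224.35051221   73.        ]] ptr [[ 612.45487125 -259.48625503  176.        ]
 [ 660.08869973 -231.99046656  176.        ]]
side [78, -63, 167] [[303.0986106  226.47294516]]
side [60, -65, 167] [[300.45013138 230.98844809]]
side [65, -65, 58] [[297.9073005  262.63544474]]
side [65, -65, 176] [[301.71903164 226.86527496]]
top [78, -63, 167] [[330.47851073 175.85614305]]
top [60, -65, 167] [[334.63263048 181.1566098 ]]
top [65, -65, 58] [[325.87306758 185.3035301 ]]
top [65, -65, 176] [[334.36322837 179.05532725]]
padtri [ 484.61301163 -216.47785499   79.76613121]
```

```bash
cat >> h.py <<'E'
from scipy.spatial.transform import Rotation as Ro
def tool(s):
    q=s["tcp_rot"]; return s["tool_pos"],Ro.from_quat([q[1],q[2],q[3],q[0]]).as_matrix()
E
python3 - <<'E'
from h import *
from workcell import optics,get_state
s=get_state();P,R=tool(s);m=optics.camera_model("wrist")
c=-m["R"].T@m["t"]
print("time",s["time_s"]);print("R",R.round(3));print("cam in tool",R.T@(c-P),"cam axes in tool (rows x,y,z)",(m["R"]@R).round(3))
E
```

```text
time 1.2
R [[ 0.     0.348  0.937]
 [ 0.     0.937 -0.348]
 [-1.     0.     0.   ]]
cam in tool [-179.4317511    -1.39258495  -67.1842222 ] cam axes in tool (rows x,y,z) [[-0.     1.     0.001]
 [-0.234 -0.001  0.972]
 [ 0.972  0.     0.234]]
```

```bash
python3 -m jog '[[0,[-10,-28,30],[0,0,0]],[0,[-10,-28,30],[0,0,0]],[0,[0,-28,30],[0,0,0]],[0,[0,-28,30],[0,0,0]],[0,[0,-28,30],[0,0,0]],[0,[0,-28,30],[0,0,0]],[0,[0,-28,30],[0,0,0]],[0,[0,-28,30],[0,0,0]]]' 20
python3 -m jog '[[0,[0,-28,30],[0,0,0]],[0,[0,-28,30],[0,0,0]],[0,[0,-28,30],[0,0,0]],[0,[0,-28,30],[0,0,0]],[0,[0,-28,30],[0,0,0]],[0,[0,-28,30],[0,0,0]],[0,[0,-28,30],[0,0,0]],[0,[0,-28,30],[0,0,0]]]'
```

```text
time_s: 2.0
tool_pos: [339.0, 220.5, 225.8]
tcp_rot: [0.696, 0.125, 0.696, -0.125]
force: [0.9, -1.3, 0.1]
gripper_width: 33.5
time_s: 2.8
tool_pos: [486.0, -73.3, 225.7]
tcp_rot: [0.696, 0.125, 0.696, -0.125]
force: [0.7, 0.1, 0.0]
gripper_width: 0.5
```

```bash
python3 -m jog '[[0,[0,-30,30],[0,0,0]],[0,[0,-30,30],[0,0,0]],[0,[0,-30,30],[0,0,0]],[0,[0,-30,30],[0,0,0]],[0,[0,0,0],[0.14,0,0]],[0,[0,0,0],[0.14,0,0]],[0,[0,0,0],[0.14,0,0]],[0,[0,0,0],[0.14,0,0]]]'
python3 -m jog '[[0,[0,0,0],[0.14,0,0]],[0,[0,0,0],[0.14,0,0]],[0,[0,0,0],[0.14,0,0]],[0,[0,0,0],[0.14,0,0]],[0,[0,0,0],[0.14,0,0]],[0,[0,0,0],[0.14,0,0]],[0,[0,0,0],[0.14,0,0]],[0,[0,0,0],[0.14,0,0]]]'
python3 -m jog '[[0,[10,0,0],[0.14,0,0]],[0,[10,0,0],[0.14,0,0]],[0,[10,0,0],[0.14,0,0]],[0,[0,0,0],[0.14,0,0]],[0,[0,0,0],[0,0,0]],[0,[0,0,0],[0,0,0]]]'
python3 - <<'E'
from h import *
import cv2
from workcell import optics,get_state,finder
s=get_state();P,R=tool(s);m=optics.camera_model("wrist");im=optics.get_image("wrist")
print(P,R[:,1],s["force"])
np.savez("w1.npz",**m);cv2.imwrite("pics/w1.png",im[:,:,::-1])
cv2.imwrite("pics/w1b.png",cv2.resize(im[:,:,::-1],(800,600),interpolation=cv2.INTER_CUBIC))
for t in("nest_pad_top","nest_pointer_tip","nest_index_tip"):
    print(t,[(round(d["score"],2),d["centre"][1]*512,d["centre"][0]*384) for d in finder.search_frame("wrist",t)][:3])
E
```

```text
time_s: 3.6
tool_pos: [556.2, -226.1, 225.2]
tcp_rot: [0.633, 0.315, 0.633, -0.314]
force: [-0.8, 0.1, 0.5]
gripper_width: 0.5
time_s: 4.4
tool_pos: [556.2, -225.9, 225.4]
tcp_rot: [-0.37, -0.603, -0.37, 0.603]
force: [0.8, -0.2, -0.1]
gripper_width: 0.3
time_s: 5.0
tool_pos: [556.3, -225.9, 195.7]
tcp_rot: [0.192, 0.681, 0.192, -0.681]
force: [0.3, -0.1, 1.5]
gripper_width: 0.5
[ 556.26542096 -225.92125157  195.65603844] [ 5.21562557e-01 -8.53213013e-01  2.33000918e-04] [ 0.25332365 -0.08487213  1.4772658 ]
nest_pad_top []
nest_pointer_tip [(0.74, 244.48, 174.9888)]
nest_index_tip [(0.77, 355.1744, 137.5872)]
```

View pics/w1b.png

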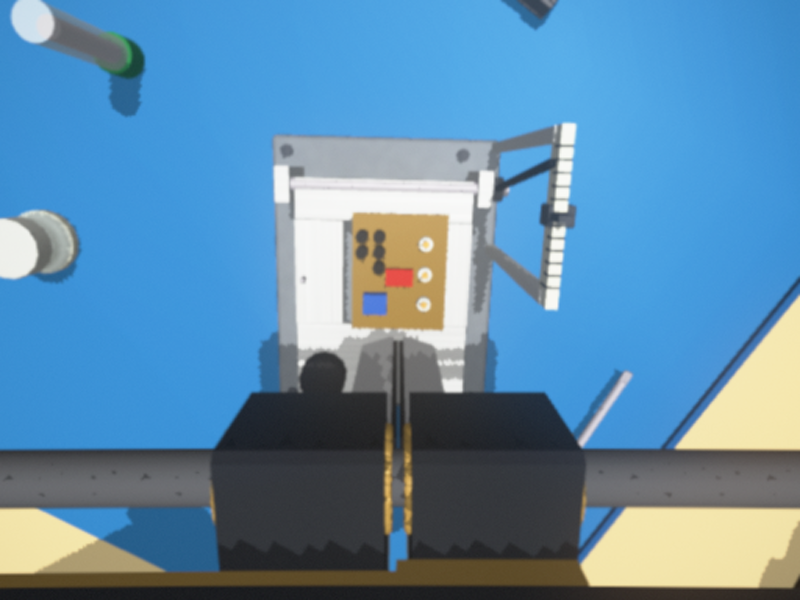

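```bash
python3 - <<'E'
import cv2
i=cv2.imread("pics/w1.png")[70:205,305:380];cv2.imwrite("pics/wc.png",cv2.resize(i[:100],None,fx=6,fy=6,interpolation=cv2.INTER_CUBIC))
E
```

```text
(no output)
```

View pics/wc.png

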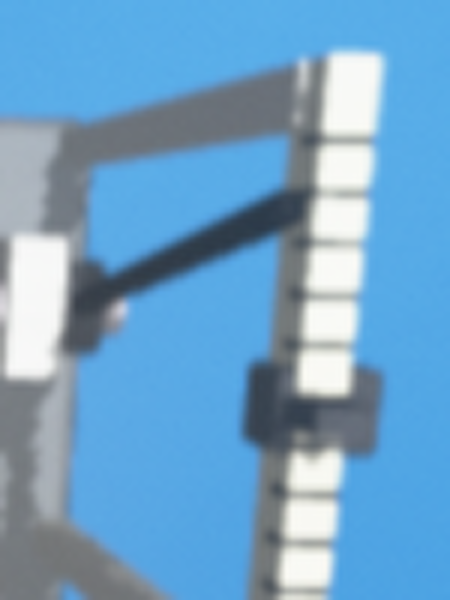

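```bash
python3 -m jog '[[0,[0,28,4],[0,0,0]],[0,[0,29,4],[0.02,0,0]],[0,[20,0,0],[0,0,0]],[0,[20,0,0],[0,0,0]],[0,[15,0,0],[0,0,0]],[0,[0,0,0],[0,0,0]],[0,[0,0,0],[0,0,0]]]'
python3 - <<'E'
from h import *
import cv2
from workcell import optics,get_state,finder
s=get_state();P,R=tool(s);m=optics.camera_model("wrist");im=optics.get_image("wrist")
print(P,R[:,1],s["force"])
np.savez("w2.npz",**m);cv2.imwrite("pics/w2.png",im[:,:,::-1])
for t in("nest_pointer_tip","nest_index_tip"):
    print(t,[(round(d["score"],2),d["centre"][1]*512,d["centre"][0]*384) for d in finder.search_frame("wrist",t)][:3])
p=[545.3,-223.2,.5235]
c=proj(m,W(p,[[78,-65,167],[60,-65,167]]));print(c)
u,v=c.mean(0).astype(int);u=min(max(u,66),445);v=max(v,50)
print("crop",u-66,v-50);cv2.imwrite("pics/w2c.png",cv2.resize(im[v-50:v+50,u-66:u+66,::-1],None,fx=6,fy=6,interpolation=cv2.INTER_CUBIC))
E
```

```text
time_s: 5.9
tool_pos: [578.9, -278.6, 140.6]
tcp_rot: [-0.184, -0.683, -0.184, 0.683]
force: [-0.2, -0.5, -0.2]
gripper_width: 0.5
[ 578.94213326 -278.56508818  140.62121211] [ 5.02344761e-01 -8.64667404e-01 -1.47151617e-04] [-0.18687183 -0.51345649 -0.21396308]
nest_pointer_tip [(0.76, 166.5024, 183.2832)]
nest_index_tip [(0.78, 270.3872, 128.90879999999999)]
[[252.84049398  83.9590379 ]
 [252.79520197 126.23806818]]
crop 186 55
```

View pics/w2c.png

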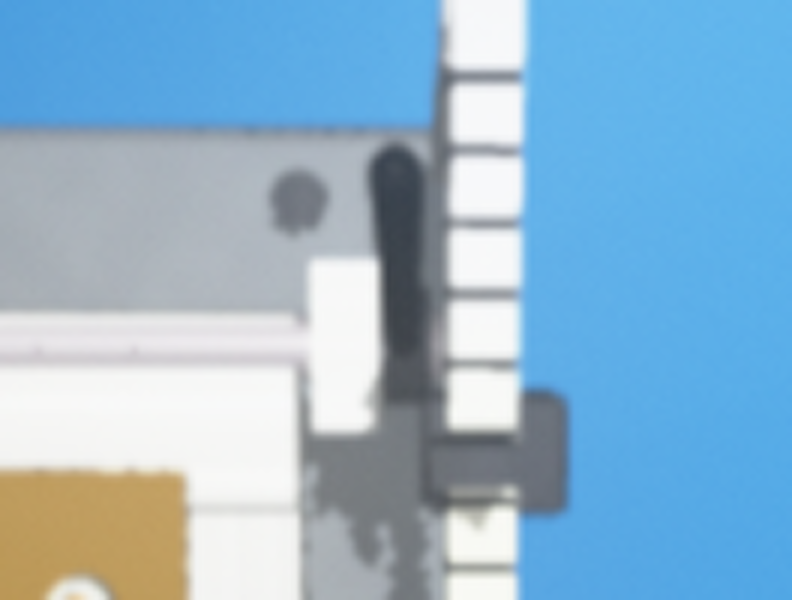

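View pics/w2.png

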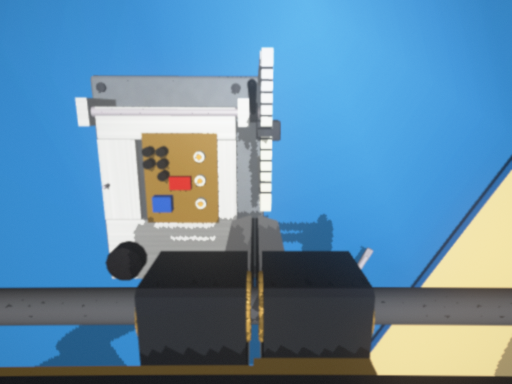

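```bash
python3 - <<'E'
from h import *
p=[545.3,-223.2,.5235]
def bp(m,uv,z):
    f=lambda X:(proj(m,[X[0],X[1],z])-uv).ravel()
    X=least_squares(f,[600,-240]).x-p[:2]; c,s=np.cos(p[2]),np.sin(p[2])
    return np.array([c*X[0]+s*X[1],-s*X[0]+c*X[1]])
m=dict(np.load("w2.npz"))
a=bp(m,[252,82.5],167)
for z in(167,172,176): b=bp(m,[186+440/6,55+466/6],z);print(a,b,a-b)
print("pad", [bp(m,[126,258],77)])
m=dict(np.load("w1.npz"))
a=bp(m,[305+302/6,70+205/6],167)
for z in(167,172,176): b=bp(m,[305+300/6,70+407/6],z);print(a,b,a-b)
print("pad", bp(m,[323*.64,373*.64],77))
E
```

```text
[ 78.60148828 -64.63564844] [ 57.17445863 -67.93197556] [21.42702965  3.29632712]
[ 78.60148828 -64.63564844] [ 57.52130599 -67.85630914] [21.08018228  3.22066069]
[ 78.60148828 -64.63564844] [ 57.79878389 -67.795776  ] [20.80270439  3.16012756]
pad [array([-45.51439925,  33.59411881])]
[ 78.25005673 -67.42812738] [ 58.3795549  -69.13540766] [19.87050183  1.70728028]
[ 78.25005673 -67.42812738] [ 58.76500051 -67.6449623 ] [19.48505622  0.21683492]
[ 78.25005673 -67.42812738] [ 59.073357   -66.45260602] [19.17669973 -0.97552137]
pad [-45.83596387  34.49048835]
```

```bash
python3 -m jog '[[0,[0,-33,17],[0,0,0]],[0,[0,-33,17],[0,0,0]],[0,[0,-34,18],[0,0,0]],[0,[20,0,0],[0,0,0]],[0,[20,0,0],[0,0,0]],[0,[10,0,0],[0,0,0]],[0,[0,0,0],[0,0,0]],[0,[0,0,0],[0,0,0]]]'
python3 - <<'E'
from h import *
import cv2
from workcell import optics,get_state,finder
s=get_state();P,R=tool(s);print(P,s["force"])
for n,(u,v) in(("side",(210,195)),("top",(270,150))):
    im=optics.get_image(n);cv2.imwrite(f"pics/{n}1.png",im[:,:,::-1])
    cv2.imwrite(f"pics/{n}1c.png",cv2.resize(im[v:v+110,u:u+120,::-1],None,fx=5,fy=5,interpolation=cv2.INTER_CUBIC))
E
```

```text
time_s: 6.85
tool_pos: [484.4, -218.7, 91.4]
tcp_rot: [0.184, 0.683, 0.183, -0.682]
force: [0.3, -0.4, 0.5]
gripper_width: 0.7
[ 484.39764125 -218.71007179   91.35184305] [ 0.34112661 -0.35008934  0.53650439]
```

View pics/side1c.png

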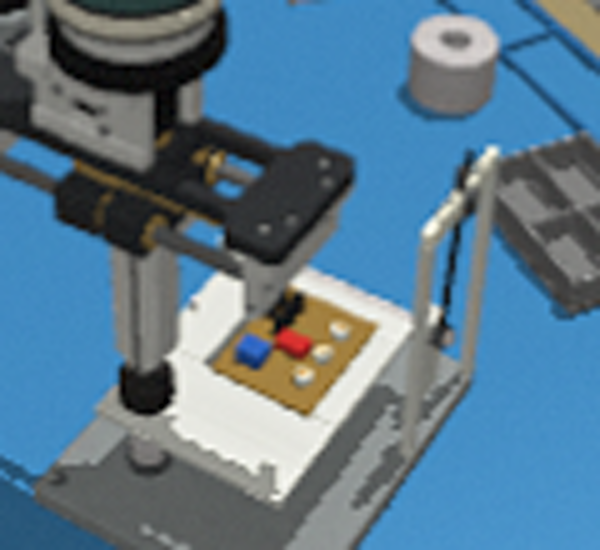

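View pics/top1c.png

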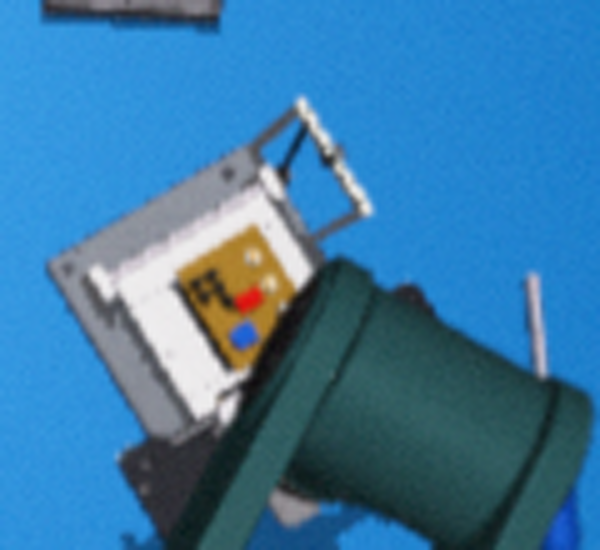

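```bash
python3 -m jog '[[0,[5,0,0],[0,0,0]],[0,[5,0,0],[0,0,0]],[0,[0,0,0],[0,0,0]],[0,[0,0,0],[0,0,0]]]'
python3 -m jog '[[0,[2,0,0],[0,0,0]],[0,[0,0,0],[0,0,0]],[0,[0,0,0],[0,0,0]]]'
python3 -m jog '[[0,[2,0,0],[0,0,0]],[0,[0,0,0],[0,0,0]],[0,[0,0,0],[0,0,0]]]'
python3 -m jog '[[0,[2,0,0],[0,0,0]],[0,[0,0,0],[0,0,0]],[0,[0,0,0],[0,0,0]]]'
```

```text
time_s: 7.35
tool_pos: [483.7, -218.2, 80.4]
tcp_rot: [-0.184, -0.683, -0.184, 0.683]
force: [-0.5, 0.1, 0.6]
gripper_width: 0.1
time_s: 7.65
tool_pos: [483.7, -218.4, 78.6]
tcp_rot: [-0.184, -0.683, -0.184, 0.683]
force: [0.1, 0.2, 1.9]
gripper_width: 0.4
time_s: 7.95
tool_pos: [483.7, -218.6, 76.6]
tcp_rot: [-0.184, -0.683, -0.184, 0.683]
force: [-1.5, -1.1, 2.2]
gripper_width: 0.4
time_s: 8.25
tool_pos: [483.7, -218.6, 74.5]
tcp_rot: [-0.184, -0.683, -0.184, 0.683]
force: [-2.9, -0.8, 3.1]
gripper_width: 0.7
```

```bash
python3 -m jog '[[0,[3,0,0],[0,0,0]],[0,[3,0,0],[0,0,0]],[0,[3,0,0],[0,0,0]],[0,[3,0,0],[0,0,0]],[0,[0,0,0],[0,0,0]],[0,[0,0,0],[0,0,0]]]'
cat > look.py <<'E'
from h import *
import cv2,sys
from workcell import optics,get_state
k=sys.argv[1]
s=get_state();print(s["time_s"],s["tool_pos"],s["force"])
o=[]
for n,(u,v) in(("side",(285,215)),("top",(315,160))):
    im=optics.get_image(n);cv2.imwrite(f"pics/{n}{k}.png",im[:,:,::-1])
    a=cv2.imread(f"pics/{n}1.png")
    o.append(np.hstack([cv2.resize(i[v:v+40,u:u+45],None,fx=7,fy=7,interpolation=cv2.INTER_CUBIC) for i in(a,im[:,:,::-1])]))
cv2.imwrite(f"pics/cmp{k}.png",np.vstack(o))
# predictions
p=[545.3,-223.2,.5235]
for n,(u,v) in(("side",(285,215)),("top",(315,160))):
    m=optics.camera_model(n)
    for nm,L in(("rest",[78.2,-65,167]),("idx",[57.7,-67,167])):
        c=proj(m,W(p,L))[0];print(n,nm,(c-[u,v])*7+([0,0] if n=="side" else [0,280]))
E
python3 look.py 2
```

```text
time_s: 8.85
tool_pos: [483.4, -218.9, 62.7]
tcp_rot: [-0.184, -0.683, -0.183, 0.683]
force: [-3.6, -2.1, 6.6]
gripper_width: 0.3
8.85 [ 483.4118873  -218.86971957   62.69923214] [-3.61119503 -2.12316203  6.56873253]
side rest [132.2603928   82.11103258]
side idx [110.43023125 117.95786392]
top rest [112.48669839 387.99430471]
top idx [145.00260295 430.61081977]
```

View pics/cmp2.png

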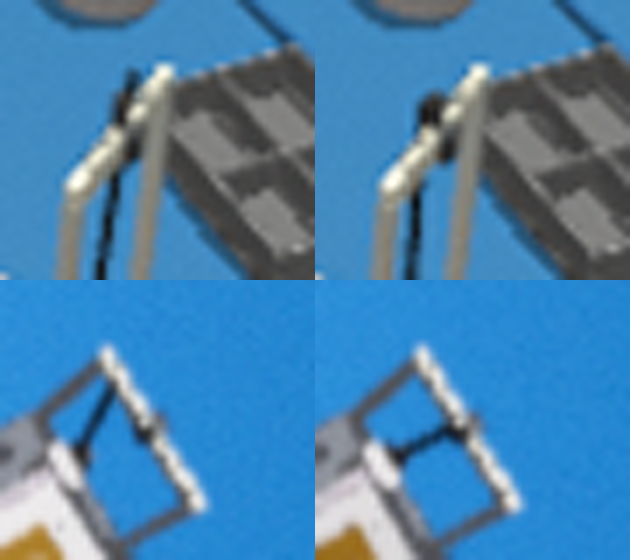

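```bash
cat > cmp.py <<'E'
from h import *
import cv2,sys
from workcell import optics
k=sys.argv[1];z=12
p=[545.3,-223.2,.5235]
m=optics.camera_model("top");u,v=320,165
im=cv2.imread(f"pics/top{k}.png");a=cv2.imread("pics/top1.png")
def pts(th): return proj(m,W(p,[[65,-65,58],[65+110*np.sin(.12-th),-65,58+110*np.cos(.12-th)]]))
o=[]
for i in (a,im):
    c=cv2.resize(i[v:v+30,u:u+33],None,fx=z,fy=z,interpolation=cv2.INTER_CUBIC);o.append(c)
    c2=c.copy()
    for th,col in((0,(255,255,255)),(.12,(0,255,255)),(.15,(0,165,255)),(.18,(0,0,255)),(.21,(255,0,255))):
        q=((pts(th)-[u,v]+.5)*z).astype(int);cv2.circle(c2,tuple(map(int,q[1])),3,col,-1);cv2.circle(c2,tuple(map(int,q[0])),3,col,-1)
    if i is im:o.append(c2)
    else:o.insert(0,c2)
cv2.imwrite(f"pics/z{k}.png",cv2.resize(np.vstack([np.hstack(o[:2]),np.hstack(o[2:])]) if 0 else np.vstack([np.hstack([o[1],o[0]]),np.hstack([o[-2],o[-1]])]),None,fx=.8,fy=.8))
E
python3 cmp.py 2
```

```text
(no output)
```

View pics/z2.png

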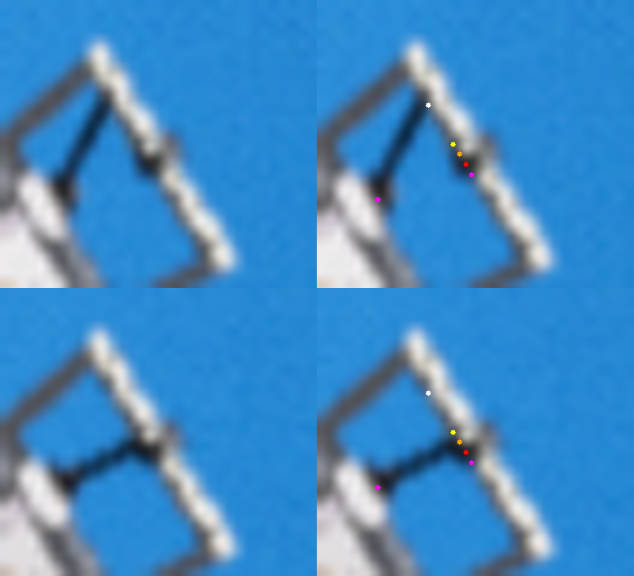

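```bash
python3 -m jog '[[0,[2,0,0],[0,0,0]],[0,[2,0,0],[0,0,0]],[0,[0,0,0],[0,0,0]],[0,[0,0,0],[0,0,0]]]'
python3 look.py 3; python3 cmp.py 3
```

```text
time_s: 9.35
tool_pos: [483.4, -218.9, 59.0]
tcp_rot: [-0.184, -0.683, -0.183, 0.683]
force: [-5.0, -1.7, 6.4]
gripper_width: 0.3
9.35 [ 483.42348557 -218.90978872   58.96377088] [-5.00171687 -1.74190966  6.40528679]
side rest [132.2603928   82.11103258]
side idx [110.43023125 117.95786392]
top rest [112.48669839 387.99430471]
top idx [145.00260295 430.61081977]
```

View pics/z3.png

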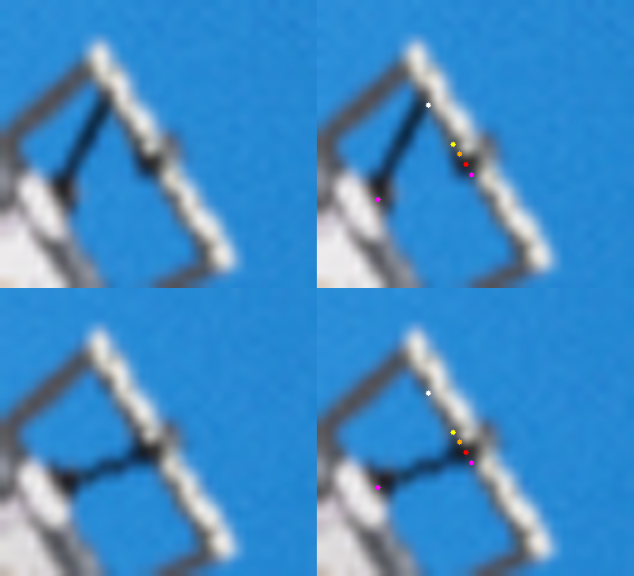

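View pics/cmp3.png

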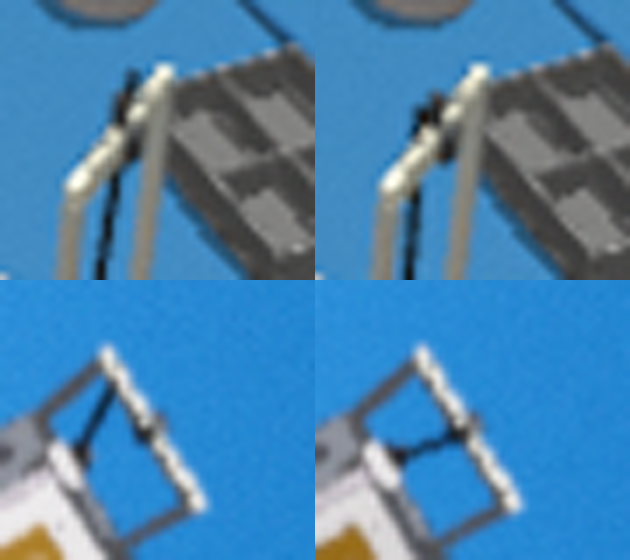

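```bash
python3 - <<'E'
import cv2,numpy as np
o=[]
for k in "123":
    i=cv2.imread(f"pics/side{k}.png")[222:246,292:310];o.append(cv2.resize(i,None,fx=14,fy=14,interpolation=cv2.INTER_NEAREST))
cv2.imwrite("pics/sz.png",np.hstack(o))
E
```

```text
(no output)
```

View pics/sz.png

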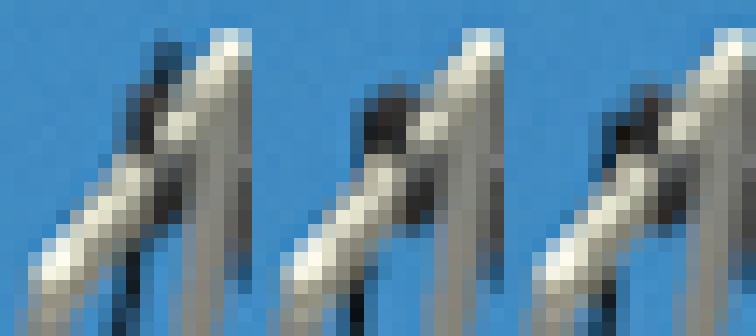

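```bash
for i in 1 2 3; do python3 -m jog '[[0,[0,0,0],[0,0,0]],[0,[0,0,0],[0,0,0]],[0,[0,0,0],[0,0,0]],[0,[0,0,0],[0,0,0]],[0,[0,0,0],[0,0,0]],[0,[0,0,0],[0,0,0]],[0,[0,0,0],[0,0,0]],[0,[0,0,0],[0,0,0]]]'; done; python3 look.py 4; python3 cmp.py 4
```

```text
time_s: 10.25
tool_pos: [483.4, -218.9, 59.0]
tcp_rot: [-0.184, -0.683, -0.183, 0.683]
force: [-4.8, -2.0, 7.3]
gripper_width: 0.1
time_s: 11.05
tool_pos: [483.4, -218.9, 59.0]
tcp_rot: [-0.184, -0.683, -0.183, 0.683]
force: [-4.1, -2.3, 7.5]
gripper_width: 0.7
time_s: 11.85
tool_pos: [483.4, -218.9, 59.0]
tcp_rot: [-0.184, -0.683, -0.183, 0.683]
force: [-3.7, -2.3, 7.4]
gripper_width: 0.6
11.85 [ 483.40599064 -218.89849835   59.01835801] [-3.68841037 -2.31229128  7.42746338]
side rest [132.2603928   82.11103258]
side idx [110.43023125 117.95786392]
top rest [112.48669839 387.99430471]
top idx [145.00260295 430.61081977]
```

View pics/z4.png

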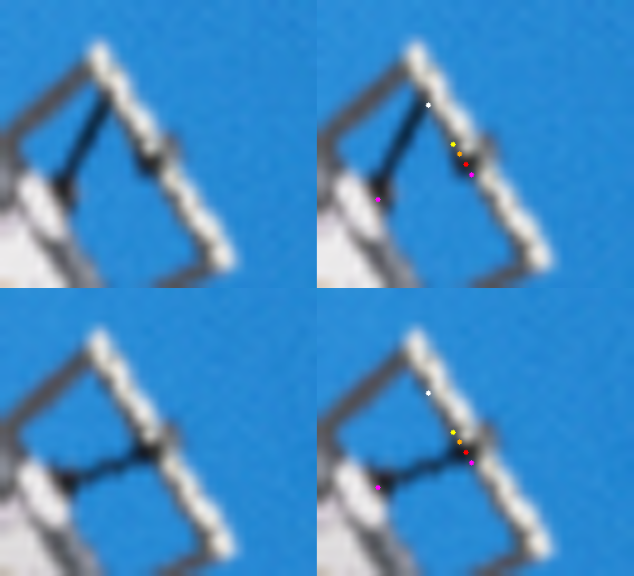

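```bash
python3 -m jog '[[0,[-4,0,0],[0,0,0]],[0,[-4,0,0],[0,0,0]],[0,[-4,0,0],[0,0,0]],[0,[-4,0,0],[0,0,0]],[0,[-4,0,0],[0,0,0]],[0,[-5,0,0],[0,0,0]],[0,[-10,0,0],[0,0,0]],[0,[-20,0,0],[0,0,0]]]'
python3 -m jog '[[0,[-30,0,0],[0,0,0]],[0,[-30,0,0],[0,0,0]],[0,[0,0,0],[0,0,0]],[0,[0,0,0],[0,0,0]],[0,[0,0,0],[0,0,0]],[0,[0,0,0],[0,0,0]]]'
python3 look.py 5; python3 - <<'E'
import cv2
cv2.imwrite("pics/side5b.png",cv2.resize(cv2.imread("pics/side5.png"),(800,600)))
E
```

```text
time_s: 12.75
tool_pos: [482.6, -217.0, 111.9]
tcp_rot: [-0.182, -0.682, -0.185, 0.684]
force: [0.3, -0.1, -0.3]
gripper_width: 0.7
time_s: 13.35
tool_pos: [482.9, -217.7, 171.5]
tcp_rot: [-0.183, -0.682, -0.185, 0.684]
force: [0.2, 0.3, 0.5]
gripper_width: 0.5
13.35 [ 482.9100064  -217.72998495  171.52301018] [0.16686001 0.29050599 0.51733231]
side rest [132.2603928   82.11103258]
side idx [110.43023125 117.95786392]
top rest [112.48669839 387.99430471]
top idx [145.00260295 430.61081977]
```

View pics/cmp5.png

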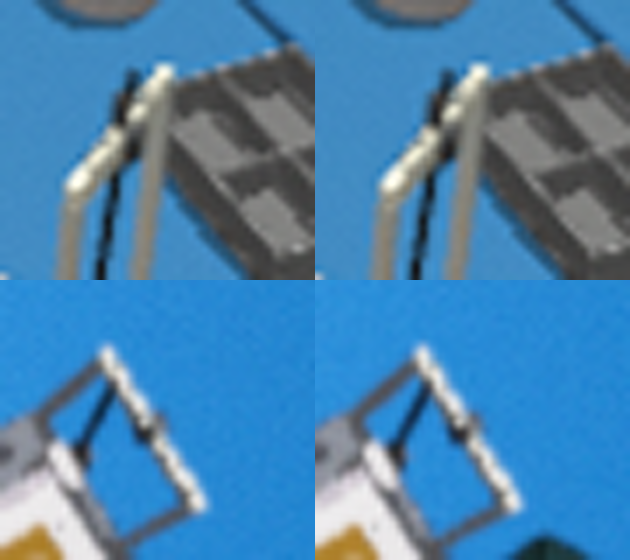

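View pics/side5b.png

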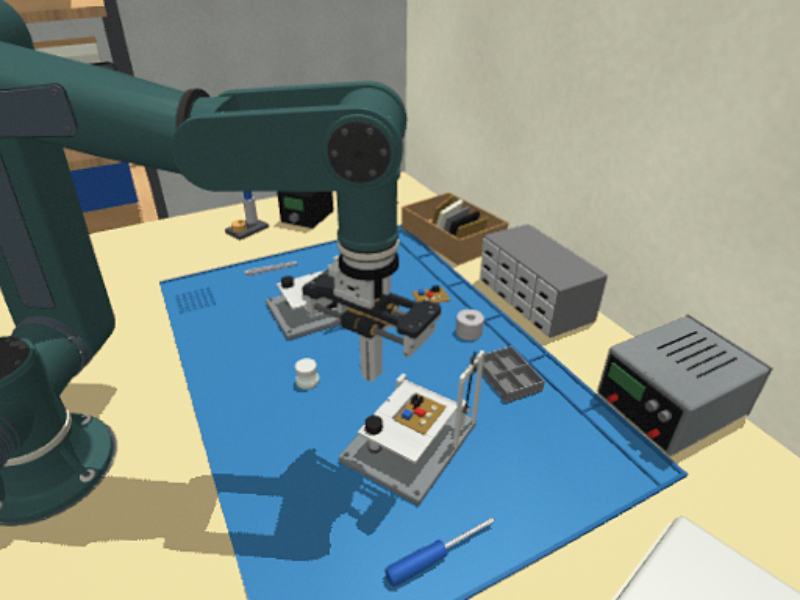

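```bash
python3 -c "
from workcell import manip,get_state
print(manip.sign_off());print(get_state()['time_s'])"
```

```text
the job is handed in; nothing more can be done
None
the job is handed in; nothing more can be done
```

I pressed the round pad on the loaded tester with the closed fingertips, held it at the mark for about 2.5 s, released it, and handed the job in. No verdict was reported.

- **Pointer at the mark:** before pressing, the wrist pictures put the mark 19 to 21 mm from the resting pointer tip. I pressed the pad about 19 mm down from first contact, which works out to roughly 19 to 20 mm of tip travel. The side picture gave about 21 mm and the top picture showed the pointer on the index. These readings spread by about 2 mm, inside the 4 mm limit.
- **Hold:** the fingertips stayed steady at z = 59.0 mm with about 7.4 N upward on the tool. That is slightly below the roughly 8.5 N I expected from the spring figures. There was also 4 to 5 N of sideways force on the tool.
- **After release:** in the side and top pictures the pointer is back at its resting place. The fingers are clear at z = 171 mm and the force is near zero.
- **Other objects:** nothing visible in the last side picture had moved. The solder tube was hidden behind the gripper in that picture and the empty tester was partly hidden, so I did not recheck those two. Apart from the pad, the force readings showed no contact.

The clock stood at about 13.5 s when I handed in, against the 38 s limit.

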